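Lock the height stop of a board jig with its jam nut

ROBOT

A 6-joint arm with a two-finger parallel gripper is mounted at the origin on the work surface. World frame = base frame: x ahead of the robot, y to its left, z up, the work surface at z = 0. Lengths are in m, angles in rad, forces in N, time in s.
With the tool pointing down it reaches from about 0.25 to 0.775 m from the base axis. Payload 4 kg.
Tool frame: the origin (TCP) lies at the very end of the fingers, on their centre line; the grasp point (between the pads) lies 19 mm behind it; z points along the fingers, y is the line along which they close (so a half turn about z gives the same grasp; the last joint's range is limited). The gripper opens to 94 mm and grips with 3 to 60 N. Pads are 16 mm wide; open, the fingers measure 119 mm over their backs; the gripper's body (75 mm by 177 mm) begins 78 mm behind the grasp point.
Start: joints at [-1.31, 0.087, 1.371, -0, 1.684, -0.103], TCP at [0.196, -0.514, 0.185] pointing down, gripper open.
Joint ranges: [-3.1, 3.1], [-0.76, 2.03], [0.27, 2.55], [-1.08, 4.22], [0.17, 2.65], [-2.57, 2.57]. Speed limits (rad/s): [2.79, 2.79, 3.14, 3.14, 3.14, 3.14].

INTERFACE

Orientations are given as [roll, pitch, yaw] about the fixed x, y, z axes, in that order (R = Rz(yaw) Ry(pitch) Rx(roll)).
In Python, from bench import robot gives the robot as it stands. The module is installed in compiled form; this text tells all that it offers.
- The arm moves only by the tool move_arm, never from a script. Its argument "deltas" is one flat list of numbers, 7 for each row, row after row: the turn, a rotation vector about the tool's x, y, z in rad, then the shift along the tool's x, y, z in cm, then the closure, from -1 (fully open) to 1 (shut). A call has 1 to 8 rows; each row is the pose to reach, as a shift and turn from the pose commanded when the call began, along the tool's axes at that moment; what a row does not reach only later rows make up. A row lasts 1/10 s, in which the tool goes at most 50 mm and 8.59 degrees, less where a joint would pass 70% of its speed; a pose out of reach is approached as far as the arm can. A call with a gripper value outside its range is refused whole. The fingers move at their own pace and stop on an object; the grip force is fixed at half the most. Time passes only in rows, so rows that repeat a pose let the fingers close. It gives the time, the measured TCP pose, the force, the opening and the grip force at its end, in the units of the state.
- robot.get_obs(): the state, without advancing time (a new reading comes with each control period).
- robot.snapshot(name): name is "side" or "top" or "wrist"; returns a dict with "image" (400x640x3 uint8, red, green, blue), "depth" (400x640 float32, m along the optical axis (not along the pixel's ray), 0 where there is no reading), "fov_y" (degrees; the focal length in pixels is half the picture's height over the tangent of half this angle, whatever the lens; pixels are square), "cx", "cy" (the principal point, pixels), "D" ([k1, k2, p1, p2, k3] as OpenCV has them; the pictures are not rectified), "origin" and "orientation" of the camera in the world; the wrist camera has in their place "T_tool_cam" (4x4, takes a point from camera to tool coordinates, whose origin is the TCP and whose axes are the flange's). Camera axes: x right, y up, looking along -z (the intrinsics and any distortion apply to the point x, -y, -z); pixel columns grow to the right and rows downward; lengths in m; the calibration is good to about 2 mm. A picture is of the moment at which its call begins: read the wrist's pose just before it.
- robot.close_job(): hands the job in; it is judged then, once.
The state is a dict: "time": time; "joint_positions": joint angles; "qvel": joint speeds; "joint_torque": joint torques, N m; "tool_pos": TCP position; "ee_rot": TCP orientation; "wrist_force": force on the tool from outside, world axes, zero at the start; "wrist_torque": the same for the moment, N m; "width": finger opening in m; "finger_force": force on a finger pad.
Only numpy, scipy, OpenCV 4.12 (cv2) and the standard library are available. Lean on these libraries where they do the work, as an engineer would, in place of code of your own. Each camera call takes 0.05 s, during which the arm holds its last target. There are 200 camera calls.

TASK

On the grey jig plate one of the two threaded posts still has a gap between its two nuts: run its upper nut, the one with the tommy bar, down (clockwise, ordinary right-hand thread) and tighten it firmly against the lower nut so that it stays locked. The lower nut sets the height, so do not let it be turned along, and leave the other, finished post and the boards on the plate alone. Then let go.

Things in the scene. Friction and masses are not known exactly. Their poses are not given: they have to be found in the camera images.
- base_plate: grey steel jig plate, 120 x 310 x 12 mm thick, fixed on the bench; origin at the centre of its underside, its y axis along the long side. The posts stand on it 95 mm either side of its centre along y; which post is on which side varies
- open_post: the post still to be locked: upright dark stud with a 24 mm right-hand thread (8 mm down per clockwise turn), its top 118 mm above the post's underside, on a round foot 56 mm wide and 12 mm high; origin at the centre of the foot's underside, z up; fixed, it cannot tip. Carries lower_nut and, 7 to 13 mm clear above it, upper_nut; neither can come off
- locked_post: the finished post, same stud and nuts, already tight together (no gap); fixed, origin at the centre of the foot's underside. Its tommy bar also reaches 69 mm from its axis. To be left alone
- upper_nut: upper nut: hexagon 36 mm across flats, 20 mm high; tommy bar 8 mm thick along its x axis reaching 69 mm either side (ball ends 12 mm), 11 mm above the underside. Origin on the axis at the underside, z up. Turning it (clockwise from above) takes 0.12 N m; once on the lower nut it climbs within 30 degrees: 0.6 to 0.75 N m is firmly tight (12 to 14 N on the bar 52 mm out) and stays so
- lower_nut: lower nut, sets the stop height: flange 48 mm wide, 4 mm thick, above it a hexagon 36 mm across flats, 20 mm high (24 mm in all), in its top a shim ring standing 0.5 to 5.5 mm proud (not measured), on which the upper nut seats; origin on the axis at the flange's underside, z up. Held by 0.8 N m: above about 0.9 N m on the upper nut it is dragged along. It must not be turned more than a few degrees
- lower_corner (a point): a corner of the lower nut's hexagon, 20.8 mm from the axis, 14 mm above the nut's underside; shows whether it has been turned
- plate_boards: small stack of five bare circuit boards, 70 x 70 x 8 mm, lying loose on the plate between the posts; origin at the centre of its underside

How it is judged:
On the way:
1. the upper nut has been run down until it meets the lower nut (contact force between upper_nut and lower_nut above 2 N), for 0.1 s.
At the end, for the whole second after the job is handed in: the upper nut stays pressed on the lower nut with more than 30 N (about 0.45 N m or more of tightening), the lower nut is within about 8 degrees of where it was (its corner moved under 3 mm), the boards lie within 20 mm of their place (contact force between upper_nut and lower_nut above 30 N and distance of lower_corner from where it was at the start of the episode below 0.003 m and distance of plate_boards from where it was at the start of the episode below 0.02 m); the robot touches nothing.
It fails at once if the lower nut is turned by more than about 8 degrees (distance of lower_corner from where it was at the start of the episode above 0.003 m).
It fails at once if the finished post is knocked (more than 5 N) (contact force between anything else and locked_post above 5 N).
It fails at once if the boards on the plate are shifted by more than 20 mm (distance of plate_boards from where it was at the start of the episode above 0.02 m).
It also fails if it takes over 67 s, if anything falls off the work surface, if the arm or the gripper's body presses on something with over 40 N, if the wrist force passes 120 N, or if a joint passes its speed limit or range.

## Working session

There is one attempt and no reset: what is moved stays moved. The work goes in short steps, Python scripts to look and compute and a tool call to move; the robot and the scene stay as the last step left them, time stands still between calls to the robot, and variables do not carry over. Pictures are saved under pics/ and viewed, at most 10 in all, crops included, and the job is handed in when it is done.

Besides the shell and the picture viewer there is one more tool, called after "Call:" as name(argument=value, ...) on one line, values as JSON. move_arm: Moves the arm, as the interface text tells. Its arguments: {"type":"object","properties":{"deltas":{"type":"array","items":{"type":"number"}}},"required":["deltas"]}

```bash
mkdir -p pics; cat > h.py <<'E'
import numpy as np, cv2
from scipy.spatial.transform import Rotation as R
from bench import robot
def K(s):
    f=200/np.tan(np.radians(s["fov_y"])/2); return np.array([[f,0,s["cx"]],[0,f,s["cy"]],[0,0,1.]])
def cloud(s,o=None):
    # world points HxWx3 (NaN if no depth)
    h,w=s["depth"].shape; u,v=np.meshgrid(np.arange(w),np.arange(h))
    p=cv2.undistortPoints(np.stack([u,v],-1).reshape(-1,1,2).astype(float),K(s),np.array(s["D"],float)).reshape(h,w,2)
    d=np.where(s["depth"]>0,s["depth"],np.nan)
    c=np.stack([p[...,0]*d,-p[...,1]*d,-d],-1)
    if "T_tool_cam" in s:
        T=np.array(s["T_tool_cam"]); c=c@T[:3,:3].T+T[:3,3]
        return c@R.from_euler('xyz',o["ee_rot"]).as_matrix().T+np.array(o["tool_pos"])
    q=np.array(s["orientation"]); M=R.from_euler('xyz',q).as_matrix() if q.size==3 else (q if q.ndim==2 else R.from_quat(q).as_matrix())
    return c@M.T+np.array(s["origin"])
def save(n,im): cv2.imwrite(f"pics/{n}.png",cv2.cvtColor(im,cv2.COLOR_RGB2BGR))
E
python3 - <<'E'
from h import *
o=robot.get_obs(); print({k:np.round(v,3) for k,v in o.items()})
for n in("top","side"):
    s=robot.snapshot(n); save(n+"0",s["image"]); np.savez(n+"0.npz",P=cloud(s))
    print(n,s["origin"],s["orientation"],s["fov_y"],s["D"])
E
```

```text
{'time': np.float64(0.0), 'joint_positions': array([-1.31 ,  0.088,  1.372, -0.   ,  1.684, -0.103]), 'qvel': array([-0.   , -0.001,  0.   ,  0.   , -0.001, -0.001]), 'joint_torque': array([-1.0000e-03, -3.4018e+01, -3.0243e+01,  7.2000e-02,  3.3000e-02,
       -0.0000e+00]), 'tool_pos': array([ 0.196, -0.513,  0.183]), 'ee_rot': array([-3.139, -0.   ,  0.364]), 'wrist_force': array([-0.514,  0.533, -0.188]), 'wrist_torque': array([-0.017, -0.009, -0.001]), 'finger_force': np.float64(0.0), 'width': np.float64(0.094)}
top [0.41125607 0.04435187 0.89453271] [ 0.21254726  0.00510741 -1.67862095] 43.89634064848803 [-0.03725068  0.          0.          0.          0.        ]
side [0.2581848  0.34716799 0.5765368 ] [ 0.73030096  0.00237852 -2.32885356] 54.1336348182815 [-0.07735186  0.          0.          0.          0.        ]
```

View pics/top0.png

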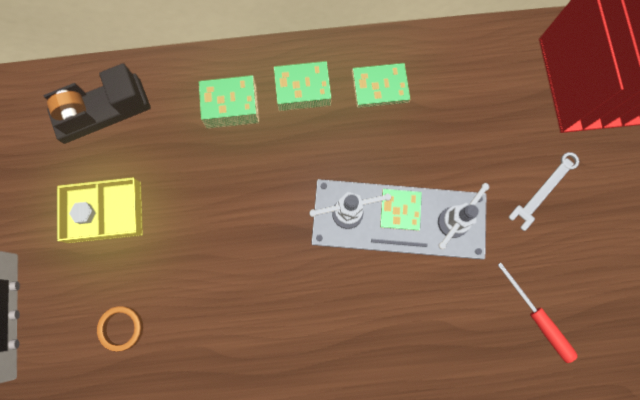

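View pics/side0.png

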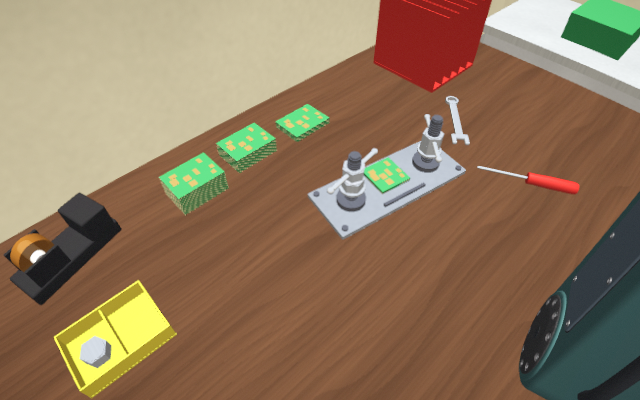

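The top view shows the posts at about (350,203) and (470,212) with the boards between them. The side view shows them at (352,165) and (434,125). I can't tell yet which one has the gap, so I'll enlarge them.

```bash
python3 - <<'E'
from h import *
im=cv2.imread("pics/side0.png")
a=im[135:225,315:395];b=im[100:190,390:470]
cv2.imwrite("pics/c1.png",cv2.resize(np.hstack([a,b]),None,fx=5,fy=5,interpolation=cv2.INTER_CUBIC))
for n in("top0","side0"):
    P=np.load(n+".npz")["P"]
    z=P[...,2]; x=P[...,0];y=P[...,1]
    m=(z>.006)&(z<.016)&(x>.2)&(x<.6)&(abs(y)<.4)
    print(n)
    uv=dict(top0=[(350,203),(470,212),(314,213),(388,198),(445,245),(486,187),(401,210)],side0=[(354,159),(436,121),(333,190),(374,154),(417,153),(440,117),(385,175)])[n]
    for u,v in uv: print((u,v),np.round(np.nanmedian(P[v-1:v+2,u-1:u+2].reshape(-1,3),axis=0),4))
    for (u,v) in uv[:2]:
        w=P[v-30:v+60,u-40:u+40].reshape(-1,3); t=np.nanmax(w[:,2]); q=w[w[:,2]>t-.006]; print(" top",np.round(t,4),len(q),np.round(q.mean(0),4))
P=np.load("top0.npz")["P"]
im=cv2.imread("pics/top0.png").astype(int)
z=P[...,2]
m=(abs(z-.012)<.006)&(im.max(2)-im.min(2)<30)&(im.mean(2)>100)
m[:170]=0;m[270:]=0;m[:,:300]=0;m[:,500:]=0
r=cv2.minAreaRect(P[m][:,:2].astype(np.float32)); print(r)
E
```

```text
top0
(350, 203) [ 0.561  -0.0239  0.1312]
(470, 212) [ 0.5265 -0.2094  0.1321]
(314, 213) [0.5576 0.0335 0.0983]
(388, 198) [ 0.5692 -0.0899  0.0981]
(445, 245) [ 0.485  -0.1736  0.0884]
(486, 187) [ 0.5719 -0.2569  0.0884]
(401, 210) [ 0.5601 -0.1228  0.02  ]
 top 0.1339 115 [ 0.5661 -0.0267  0.1304]
 top 0.1347 106 [ 0.5291 -0.2121  0.1309]
side0
(354, 159) [ 0.5604 -0.017   0.129 ]
(436, 121) [ 0.5269 -0.2025  0.1271]
(333, 190) [0.5554 0.0364 0.0959]
(374, 154) [ 0.5691 -0.0835  0.0924]
(417, 153) [ 0.5529 -0.2115  0.0235]
(440, 117) [ 0.5272 -0.2157  0.1304]
(385, 175) [ 0.5607 -0.117   0.02  ]
 top 0.1315 99 [ 0.564  -0.0233  0.1287]
 top 0.1322 71 [ 0.5292 -0.2093  0.1291]
((0.5447193384170532, -0.1326829195022583), (0.338583379983902, 0.1305926889181137), 76.73639678955078)
```

View pics/c1.png

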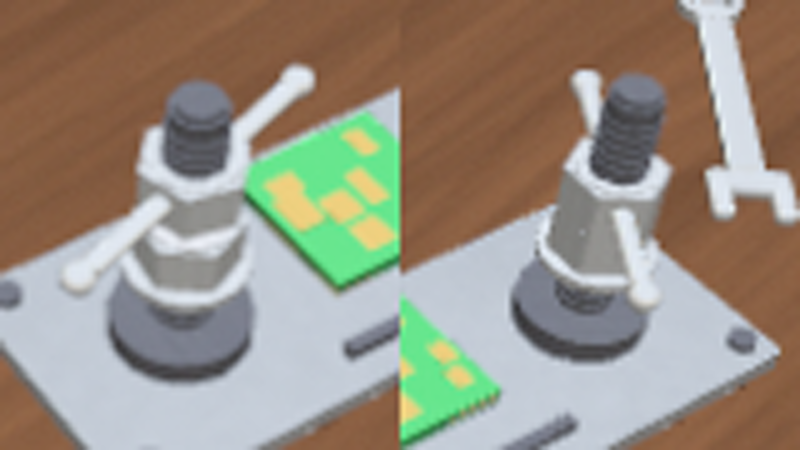

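The left post (y≈-0.03) has the gap: the crop shows a shim and slit between its nuts at about (190,235). I'll put the open fingers either side of the bar and turn it as a couple. First I'll travel over the post while turning the wrist counter-clockwise.

Call:
move_arm(deltas=[0,0,-0.144,3.2,-2,0,-0.8,0,0,-0.288,6.4,-4,0,-0.8,0,0,-0.432,9.6,-6,0,-0.8,0,0,-0.576,12.8,-8,0,-0.8,0,0,-0.72,16,-10,0,-0.8,0,0,-0.864,19.2,-12,0,-0.8,0,0,-1.0,22.4,-14,0,-0.8,0,0,-1.14,25.6,-16,0,-0.8])

```text
time: 0.9
tool_pos: [0.3785, -0.2718, 0.1842]
ee_rot: [-3.141, -0.0, 1.509]
wrist_force: [-0.3, -0.7, 0.8]
width: 0.0842
finger_force: 0.0
```

```bash
python3 - <<'E'
from h import *
o=robot.get_obs(); print(o["tool_pos"],o["ee_rot"],o["joint_positions"],o["width"],o["wrist_torque"])
s=robot.snapshot("wrist"); save("w0",s["image"]); P=cloud(s,o)
for n,P in(("side",np.load("side0.npz")["P"]),("top",np.load("top0.npz")["P"]),("wrist",P)):
    p=P.reshape(-1,3); p=p[~np.isnan(p[:,0])]
    q=p-[.563,-.027,0]; r=np.hypot(q[:,0],q[:,1])
    st=p[(r<.02)&(p[:,2]>.118)]; print(n,len(st),st.mean(0) if len(st) else'',"stud top z",np.percentile(st[:,2],90) if len(st) else '')
    b=p[(r>.024)&(r<.075)&(p[:,2]>.07)&(p[:,2]<.11)]
    if len(b)>20:
        c=b.mean(0);_,_,V=np.linalg.svd((b-c)[:,:2]-0,full_matrices=False);t=(b-c)[:,:2]@V[0]
        print(" bar c",c.round(4),"dir",V[0].round(3),np.degrees(np.arctan2(V[0][1],V[0][0])).round(1),"t",t.min().round(4),t.max().round(4),"ztop",np.percentile(b[:,2],[50,90]).round(4))
    h=np.histogram(p[r<.032][:,2],bins=np.arange(.010,.14,.002)); print(" ",dict(zip((h[1][:-1]*1000).astype(int).tolist(),h[0].tolist())))
E
```

```text
[ 0.37847294 -0.27183038  0.18420239] [-3.14104834e+00 -3.77118921e-04  1.50940437e+00] [-7.44581084e-01 -1.00829346e-01  1.55858974e+00 -5.14599532e-05
  1.68449247e+00 -6.83195046e-01] 0.08419776280833288 [ 0.05933137 -0.07648331  0.05502253]
side 148 [ 0.56296479 -0.02182219  0.1263026 ] stud top z 0.13032186466467585
 bar c [ 0.5633 -0.0144  0.0961] dir [ 0.112 -0.994] -83.6 t -0.0587 0.0758 ztop [0.0964 0.0984]
  {10: 92, 12: 47, 14: 24, 16: 18, 18: 20, 20: 37, 22: 181, 24: 90, 26: 12, 28: 10, 30: 6, 32: 7, 34: 0, 36: 0, 38: 0, 40: 0, 42: 0, 44: 0, 46: 2, 48: 15, 50: 29, 52: 72, 54: 31, 56: 16, 58: 18, 60: 20, 62: 15, 64: 14, 66: 17, 68: 17, 69: 19, 72: 53, 74: 17, 76: 0, 78: 0, 80: 0, 82: 10, 83: 11, 86: 15, 88: 14, 90: 15, 92: 19, 94: 28, 96: 42, 97: 20, 99: 44, 102: 94, 104: 20, 106: 10, 108: 15, 110: 6, 112: 18, 114: 7, 115: 16, 118: 19, 120: 10, 122: 11, 124: 19, 126: 20, 128: 45, 130: 24, 132: 0, 134: 0, 136: 0}
top 179 [ 0.56481275 -0.02623541  0.12797277] stud top z 0.13155724280158865
 bar c [ 0.5658 -0.0265  0.0975] dir [ 0.107 -0.994] -83.9 t -0.0684 0.0684 ztop [0.09
[... 294 characters left out ...]
2, 88: 6, 90: 5, 92: 8, 94: 23, 96: 44, 97: 25, 99: 28, 102: 112, 104: 72, 106: 13, 108: 5, 110: 3, 112: 5, 114: 3, 115: 3, 118: 13, 120: 12, 122: 3, 124: 10, 126: 27, 128: 45, 130: 58, 132: 11, 134: 0, 136: 0}
wrist 0  stud top z 
  {10: 0, 12: 0, 14: 0, 16: 0, 18: 0, 20: 0, 22: 0, 24: 0, 26: 0, 28: 0, 30: 0, 32: 0, 34: 0, 36: 0, 38: 0, 40: 0, 42: 0, 44: 0, 46: 0, 48: 0, 50: 0, 52: 0, 54: 0, 56: 0, 58: 0, 60: 0, 62: 0, 64: 0, 66: 0, 68: 0, 69: 0, 72: 0, 74: 0, 76: 0, 78: 0, 80: 0, 82: 0, 83: 0, 86: 0, 88: 0, 90: 0, 92: 0, 94: 0, 96: 0, 97: 0, 99: 0, 102: 0, 104: 0, 106: 0, 108: 0, 110: 0, 112: 0, 114: 0, 115: 0, 118: 0, 120: 0, 122: 0, 124: 0, 126: 0, 128: 0, 130: 0, 132: 0, 134: 0, 136: 0}
```

View pics/w0.png

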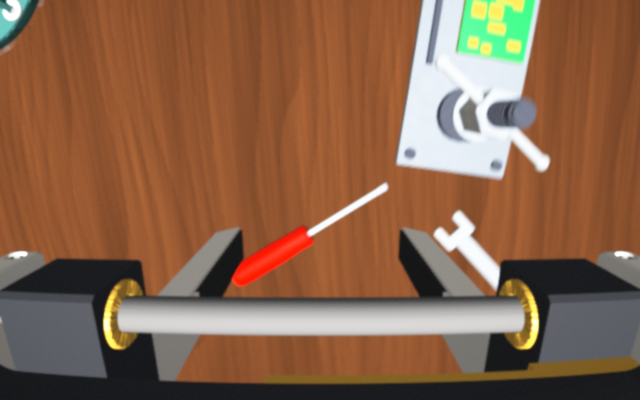

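The wrist view shows the far, finished post at (490,110), the fingertips at about y=235 and a clear way ahead. I'll go on to above the open post.

Call:
move_arm(deltas=[0,0,-0.144,3.2,2.1,0,-0.8,0,0,-0.288,6.4,4.2,0,-0.8,0,0,-0.432,9.6,6.3,0,-0.8,0,0,-0.576,12.8,8.5,0,-0.8,0,0,-0.72,16,10.6,0,-0.8,0,0,-0.864,19.2,12.7,0,-0.8,0,0,-1.0,22.4,14.8,0,-0.8,0,0,-1.14,25.7,17,0,-0.8])

```text
time: 1.75
tool_pos: [0.5653, -0.0272, 0.1841]
ee_rot: [-3.141, -0.001, 2.649]
wrist_force: [0.8, -0.3, -0.6]
width: 0.0847
finger_force: 0.0
```

Call:
move_arm(deltas=[0,0,-0.144,0,0,0,-0.8,0,0,-0.288,0,0,0,-0.8,0,0,-0.432,0,0,0,-0.8,0,0,-0.576,0,0,0,-0.8,0,0,-0.72,0,0,0,-0.8,0,0,-0.864,0,0,0,-0.8,0,0,-0.95,0,0,0,-0.8,0,0,-0.95,0,0,0,-0.8])

```text
time: 2.55
tool_pos: [0.5646, -0.0285, 0.184]
ee_rot: [3.141, -0.001, -2.69]
wrist_force: [0.6, 0.2, -0.1]
width: 0.0845
finger_force: 0.0
```

```bash
python3 - <<'E'
from h import *
o=robot.get_obs(); print(o["tool_pos"],o["ee_rot"],o["joint_positions"],o["width"],o["wrist_force"],o["wrist_torque"])
s=robot.snapshot("wrist"); save("w1",s["image"]); P=cloud(s,o)
p=P.reshape(-1,3); p=p[~np.isnan(p[:,0])]
q=p-[.564,-.026,0]; r=np.hypot(q[:,0],q[:,1])
st=p[(r<.02)&(p[:,2]>.124)&(p[:,2]<.14)]; print(len(st),st.mean(0), (st.min(0)+st.max(0))/2) if len(st) else print("no")
b=p[(r<.075)&(p[:,2]>.086)&(p[:,2]<.101)&(r>.024)]
if len(b): print(len(b),b.mean(0),b.min(0),b.max(0),np.polyfit(b[:,1],b[:,0],1))
E
```

```text
[ 0.56455945 -0.02853447  0.18402347] [ 3.14104451e+00 -1.04888258e-03 -2.69019472e+00] [-1.50701353e-01  1.22433631e-01  1.33355221e+00 -1.43272079e-04
  1.68678170e+00 -2.17291182e+00] 0.08450445779210516 [ 0.6464279   0.1874765  -0.14316788] [ 0.0844122  -0.06368227 -0.00907655]
636 [ 0.56711412 -0.02611912  0.12963373] [ 0.56783335 -0.02592037  0.12843988]
1041 [ 0.56754424 -0.02820152  0.09756873] [ 0.55528286 -0.09420915  0.0918825 ] [0.58014063 0.04315254 0.10082572] [-0.1064533  0.5645421]
```

View pics/w1.png

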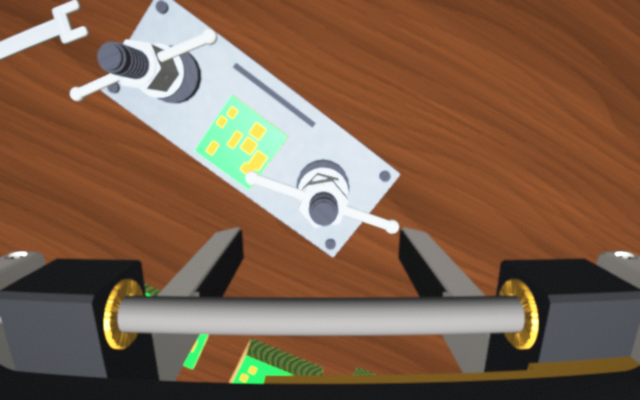

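The fingers sit about 20° counter-clockwise of the bar, whose ends are at (250,178) and (395,228) with the stud top at (323,205). I'll back off 7° more, centre, and go down.

Call:
move_arm(deltas=[0,0,-0.12,-0.2,0.15,0,-0.8,0,0,-0.12,-0.2,0.15,1.5,-0.8,0,0,-0.12,-0.2,0.15,3.5,-0.8,0,0,-0.12,-0.2,0.15,5.5,-0.8,0,0,-0.12,-0.2,0.15,7.5,-0.8,0,0,-0.12,-0.2,0.15,9.5,-0.8,0,0,-0.12,-0.2,0.15,11.2,-0.8,0,0,-0.12,-0.2,0.15,11.2,-0.8])

```text
time: 3.4
tool_pos: [0.5629, -0.0258, 0.0681]
ee_rot: [3.136, -0.006, -2.573]
wrist_force: [-0.8, -0.8, -0.9]
width: 0.0846
finger_force: 0.0
```

```bash
cat > st.py <<'E'
from h import *
o=robot.get_obs(); d=np.array(o["tool_pos"])-[.566,-.0262,0]; f=o["wrist_force"]; t=o["wrist_torque"]
print("t",round(float(o["time"]),2),"pos",np.round(o["tool_pos"],4),"yaw",np.round(o["ee_rot"][2]%(2*np.pi),4),"j6",np.round(o["joint_positions"][5],3),"F",np.round(f,1),"T",np.round(t,3),"Tax",np.round(t[2]+d[0]*f[1]-d[1]*f[0],3))
E
python3 st.py
```

```text
t 3.4 pos [ 0.5629 -0.0258  0.0681] yaw 3.7105 j6 -2.286 F [-0.8 -0.8 -0.9] T [ 0.064 -0.137 -0.027] Tax -0.024
```

Call:
move_arm(deltas=[0,0,0.1,0,0,0,-0.8,0,0,0.2,0,0,0,-0.8,0,0,0.32,0,0,0,-0.8,0,0,0.44,0,0,0,-0.8,0,0,0.58,0,0,0,-0.8,0,0,0.72,0,0,0,-0.8,0,0,0.86,0,0,0,-0.8,0,0,1.0,0,0,0,-0.8])

```text
time: 4.2
tool_pos: [0.5659, -0.0261, 0.0727]
ee_rot: [3.142, -0.0, 2.706]
wrist_force: [0.2, 0.8, -1.0]
width: 0.0847
finger_force: 1.3
```

```bash
python3 st.py
```

```text
t 4.2 pos [ 0.5659 -0.0261  0.0727] yaw 2.7058 j6 -1.281 F [ 0.2  0.8 -1. ] T [ 0.074 -0.142  0.089] Tax 0.089
```

The torque is about 0.12 N m, so the bar is being carried. I'll continue.

Call:
move_arm(deltas=[0,0,0.14,0,0,0,-0.8,0,0,0.28,0,0,0,-0.8,0,0,0.42,0,0,0,-0.8,0,0,0.56,0,0,0,-0.8,0,0,0.7,0,0,0,-0.8,0,0,0.84,0,0,0,-0.8,0,0,0.95,0,0,0,-0.8,0,0,1.0,0,0,0,-0.8])

```text
time: 5.0
tool_pos: [0.5661, -0.0256, 0.0733]
ee_rot: [3.141, -0.001, 1.709]
wrist_force: [-0.8, 1.4, 0.9]
width: 0.0849
finger_force: 1.1
```

```bash
python3 - <<'E'
from st import *
im=robot.snapshot("side"); P=cloud(im); im=im["image"]; save("c2",cv2.resize(im[125:215,310:400],None,fx=6,fy=6,interpolation=cv2.INTER_CUBIC))
E
```

```text
t 5.0 pos [ 0.5661 -0.0256  0.0733] yaw 1.7087 j6 -0.284 F [-0.8  1.4  0.9] T [ 0.247 -0.002  0.116] Tax 0.116
```

View pics/c2.png

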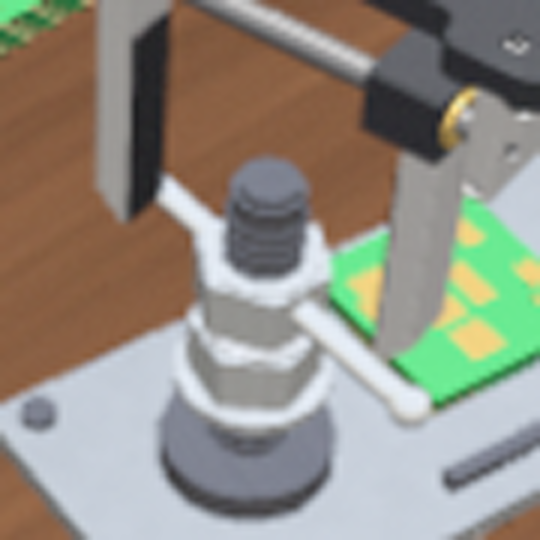

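The fingers drive the bar well, on the left at (165,195) and on the right at (390,345), and a gap still remains below the upper nut at (270,330). I'll go on in smaller strokes and watch the torque.

Call:
move_arm(deltas=[0,0,0.1,0,0,0,-0.8,0,0,0.2,0,0,0,-0.8,0,0,0.3,0,0,0,-0.8,0,0,0.4,0,0,0,-0.8,0,0,0.5,0,0,0,-0.8,0,0,0.5,0,0,0,-0.8])

```text
time: 5.65
tool_pos: [0.5666, -0.0262, 0.0737]
ee_rot: [3.14, -0.0, 1.213]
wrist_force: [-0.8, 0.1, 2.2]
width: 0.0843
finger_force: 1.1
```

```bash
python3 st.py
```

```text
t 5.65 pos [ 0.5666 -0.0262  0.0737] yaw 1.2132 j6 0.211 F [-0.8  0.1  2.2] T [-0.045 -0.017  0.033] Tax 0.033
```

Call:
move_arm(deltas=[0,0,0.1,0,0,0,-0.8,0,0,0.2,0,0,0,-0.8,0,0,0.3,0,0,0,-0.8,0,0,0.4,0,0,0,-0.8,0,0,0.42,0,0,0,-0.8])

```text
time: 6.15
tool_pos: [0.5664, -0.0266, 0.0737]
ee_rot: [3.14, -0.0, 0.794]
wrist_force: [-0.6, -0.2, 3.8]
width: 0.0846
finger_force: 2.0
```

```bash
python3 st.py
```

```text
t 6.15 pos [ 0.5664 -0.0266  0.0737] yaw 0.7944 j6 0.63 F [-0.6 -0.2  3.8] T [-0.152  0.166  0.137] Tax 0.137
```

Call:
move_arm(deltas=[0,0,0,0,0,0,-0.8,0,0,0,0,0,0,-0.8])

```text
time: 6.35
tool_pos: [0.5664, -0.0266, 0.0736]
ee_rot: [3.14, -0.0, 0.796]
wrist_force: [-1.0, -1.0, 4.8]
width: 0.0844
finger_force: 2.8
```

```bash
python3 st.py
```

```text
t 6.35 pos [ 0.5664 -0.0266  0.0736] yaw 0.7956 j6 0.629 F [-1.  -1.   4.8] T [-0.194  0.13   0.104] Tax 0.103
```

Call:
move_arm(deltas=[0,0,0.08,0,0,0,-0.8,0,0,0.16,0,0,0,-0.8,0,0,0.24,0,0,0,-0.8,0,0,0.32,0,0,0,-0.8,0,0,0.36,0,0,0,-0.8,0,0,0.36,0,0,0,-0.8])

```text
time: 6.95
tool_pos: [0.5661, -0.0265, 0.0732]
ee_rot: [3.141, -0.0, 0.435]
wrist_force: [-0.8, -1.0, 4.6]
width: 0.0847
finger_force: 2.6
```

```bash
python3 st.py
```

```text
t 6.95 pos [ 0.5661 -0.0265  0.0732] yaw 0.4351 j6 0.989 F [-0.8 -1.   4.6] T [-0.154  0.295 -0.033] Tax -0.033
```

```bash
python3 - <<'E'
from st import *
im=robot.snapshot("side")["image"]; save("c3",cv2.resize(im[105:225,290:420],None,fx=5,fy=5,interpolation=cv2.INTER_CUBIC))
E
```

```text
t 6.95 pos [ 0.5661 -0.0265  0.0732] yaw 0.4351 j6 0.989 F [-0.8 -1.   4.6] T [-0.154  0.295 -0.033] Tax -0.033
```

View pics/c3.png

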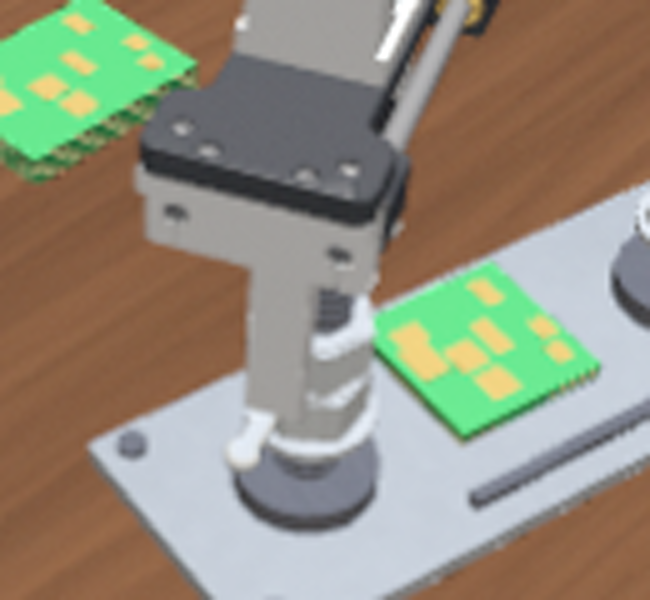

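The bar end at (240,445) is still in front of the finger and a gap is still visible at (340,365). I'll carry on.

Call:
move_arm(deltas=[0,0,0.08,0,0,0,-0.8,0,0,0.16,0,0,0,-0.8,0,0,0.24,0,0,0,-0.8,0,0,0.32,0,0,0,-0.8,0,0,0.4,0,0,0,-0.8,0,0,0.4,0,0,0,-0.8])

```text
time: 7.6
tool_pos: [0.5664, -0.0261, 0.0728]
ee_rot: [3.142, -0.001, 0.035]
wrist_force: [0.1, -0.7, 3.1]
width: 0.085
finger_force: 1.8
```

```bash
python3 st.py
```

```text
t 7.6 pos [ 0.5664 -0.0261  0.0728] yaw 0.0353 j6 1.389 F [ 0.1 -0.7  3.1] T [ 0.013  0.004 -0.11 ] Tax -0.111
```

Call:
move_arm(deltas=[0,0,0.08,0,0,0,-0.8,0,0,0.16,0,0,0,-0.8,0,0,0.24,0,0,0,-0.8,0,0,0.32,0,0,0,-0.8,0,0,0.4,0,0,0,-0.8,0,0,0.4,0,0,0,-0.8])

```text
time: 8.2
tool_pos: [0.5655, -0.0259, 0.0716]
ee_rot: [3.142, 0.002, -0.364]
wrist_force: [0.2, -0.1, 0.6]
width: 0.0844
finger_force: 0.1
```

```bash
python3 st.py; python3 -c "
from h import *;print(robot.get_obs()['joint_torque'])"
```

```text
t 8.2 pos [ 0.5655 -0.0259  0.0716] yaw 5.9197 j6 1.788 F [ 0.2 -0.1  0.6] T [-0.002 -0.072 -0.014] Tax -0.014
[-4.86695557e-03 -3.66819477e+01 -2.91378522e+01 -2.00269441e-02
  3.10731505e-02  3.41571188e-01]
```

Call:
move_arm(deltas=[0,0,0.08,0,0,0,-0.8,0,0,0.16,0,0,0,-0.8,0,0,0.24,0,0,0,-0.8,0,0,0.32,0,0,0,-0.8,0,0,0.36,0,0,0,-0.8,0,0,0.36,0,0,0,-0.8])

```text
time: 8.8
tool_pos: [0.5655, -0.0259, 0.0718]
ee_rot: [3.141, 0.001, -0.723]
wrist_force: [0.4, -0.4, 0.6]
width: 0.0845
finger_force: 0.0
```

```bash
echo 'print("jt6",o["joint_torque"][5],"ff",o["finger_force"])'>>st.py; python3 st.py
```

```text
t 8.8 pos [ 0.5655 -0.0259  0.0718] yaw 5.5602 j6 2.148 F [ 0.4 -0.4  0.6] T [0.073 0.036 0.001] Tax 0.001
jt6 0.18024221062660217 ff 0.0
```

Call:
move_arm(deltas=[0,0,0,0,0,0,-0.8,0,0,0,0,0,0,-0.8])

```text
time: 9.0
tool_pos: [0.5658, -0.0261, 0.0723]
ee_rot: [3.141, 0.0, -0.724]
wrist_force: [-0.0, 1.1, 1.2]
width: 0.085
finger_force: 0.0
```

```bash
python3 st.py
```

```text
t 9.0 pos [ 0.5658 -0.0261  0.0723] yaw 5.5587 j6 2.149 F [-0.   1.1  1.2] T [ 0.13  -0.017 -0.008] Tax -0.008
jt6 -0.014320131449494511 ff 0.0
```

```bash
cat > bar.py <<'E'
from h import *
o=robot.get_obs()
for n in("wrist","top","side"):
    s=robot.snapshot(n); p=cloud(s,o).reshape(-1,3); col=s["image"].reshape(-1,3).astype(int)
    k=~np.isnan(p[:,0])&(col.min(1)>130)&(np.ptp(col,axis=1)<40); p=p[k]; r=np.hypot(p[:,0]-.566,p[:,1]+.0262)
    b=p[(r>.024)&(r<.072)&(p[:,2]>.072)&(p[:,2]<.102)]; a=np.degrees(np.arctan2(b[:,1]+.0262,b[:,0]-.566))%180
    h=np.histogram(a,bins=np.arange(0,181,10)); print(n,len(b),h[0].tolist())
    if len(b): i=h[0].argmax(); m=abs(a-(i*10+5))<9; print("  ang",np.median(a[m]).round(1),"z",np.percentile(b[m][:,2],[10,50,90]).round(4),"r",np.percentile(r[(r>.024)&(r<.072)&(p[:,2]>.072)&(p[:,2]<.102)][m],[0,100]).round(3))
    save("l_"+n,s["image"])
print("finger line",np.degrees(o["ee_rot"][2]-np.pi/2)%180)
E
python3 bar.py
```

```text
wrist 2053 [0, 0, 0, 0, 0, 1, 17, 299, 1309, 427, 0, 0, 0, 0, 0, 0, 0, 0]
  ang 86.1 z [0.0916 0.0934 0.0947] r [0.024 0.068]
top 108 [0, 0, 0, 0, 0, 0, 0, 4, 96, 8, 0, 0, 0, 0, 0, 0, 0, 0]
  ang 85.3 z [0.091  0.0931 0.0951] r [0.024 0.067]
side 220 [0, 0, 0, 10, 0, 5, 4, 13, 160, 28, 0, 0, 0, 0, 0, 0, 0, 0]
  ang 86.3 z [0.0893 0.0921 0.0937] r [0.024 0.07 ]
finger line 48.49078332518499
```

View pics/l_wrist.png

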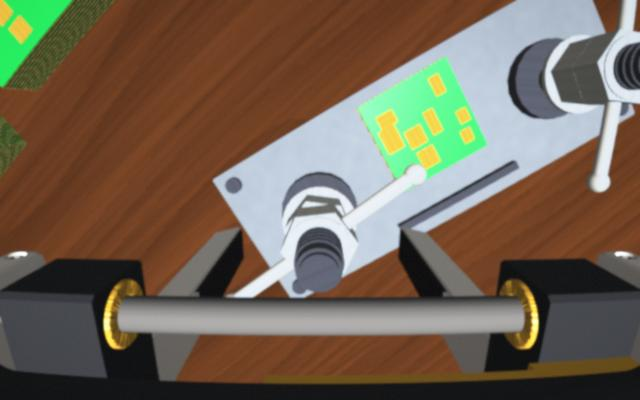

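The wrist view shows the bar running from (240,295) to (415,175). The fingers have slipped about 37° past it at very little torque, after turning the nut about 190°. The finger edges are a poor contact, so I'll lift and straddle one arm of the bar, pushing with the pad face and reading its force directly.

Call:
move_arm(deltas=[0,0,0,0,0,-4,-0.8,0,0,0,0,0,-8,-0.8,0,0,-0.14,0,0,-8,-0.8,0,0,-0.28,0,0,-8,-0.8,0,0,-0.42,0,0,-8,-0.8,0,0,-0.56,0,0,-8,-0.8,0,0,-0.7,0,0,-8,-0.8,0,0,-0.84,0,0,-8,-0.8])

```text
time: 9.95
tool_pos: [0.566, -0.0261, 0.1527]
ee_rot: [3.142, -0.0, 0.12]
wrist_force: [-0.7, -0.0, 0.1]
width: 0.0841
finger_force: 0.0
```

Call:
move_arm(deltas=[0,0,-0.14,0,0,0,0.4,0,0,-0.28,0,0,0,0.4,0,0,-0.42,0,0,0,0.5,0,0,-0.56,0,0,0,0.5,0,0,-0.7,0,0,0,0.5,0,0,-0.84,0,0,0,0.5,0,0,-0.98,0,0,0,0.5,0,0,-1.12,0,0,0,0.5])

```text
time: 10.75
tool_pos: [0.566, -0.0261, 0.1527]
ee_rot: [3.141, 0.0, 1.24]
wrist_force: [-0.4, -0.2, -1.3]
width: 0.0251
finger_force: 0.0
```

```bash
python3 st.py
```

```text
t 10.75 pos [ 0.566  -0.0261  0.1527] yaw 1.2402 j6 0.184 F [-0.4 -0.2 -1.3] T [-0.043 -0.064  0.009] Tax 0.009
jt6 1.1533822864294052 ff 0.0
```

Call:
move_arm(deltas=[0,0,-0.13,2.3,-0.6,0,0.5,0,0,-0.26,4.6,-1.24,0,0.5,0,0,-0.26,4.6,-1.24,0,0.5,0,0,-0.26,4.6,-1.24,2,0.5,0,0,-0.26,4.6,-1.24,4,0.5,0,0,-0.26,4.6,-1.24,6,0.5,0,0,-0.26,4.6,-1.24,8.2,0.5,0,0,-0.26,4.6,-1.24,8.2,0.5])

```text
time: 11.55
tool_pos: [0.5667, 0.0207, 0.0669]
ee_rot: [-3.134, 0.001, 1.492]
wrist_force: [-0.4, 0.4, 0.1]
width: 0.0233
finger_force: 0.0
```

```bash
python3 st.py
```

```text
t 11.55 pos [0.5667 0.0207 0.0669] yaw 1.4922 j6 0.016 F [-0.4  0.4  0.1] T [-0.042 -0.078 -0.004] Tax 0.013
jt6 0.006399117264663801 ff 0.0
```

Call:
move_arm(deltas=[0,0,0.08,-0.015,0.38,0,0.5,0,0,0.16,-0.06,0.765,0,0.5,0,0,0.2,-0.096,0.954,0,0.5,0,0,0.24,-0.14,1.14,0,0.5,0,0,0.28,-0.187,1.327,0,0.5,0,0,0.3,-0.214,1.418,0,0.5,0,0,0.3,-0.214,1.418,0,0.5])

```text
time: 12.25
tool_pos: [0.5838, 0.0177, 0.072]
ee_rot: [3.14, 0.0, 1.193]
wrist_force: [-3.2, 0.7, 2.6]
width: 0.0237
finger_force: 1.8
```

```bash
python3 st.py
```

```text
t 12.25 pos [0.5838 0.0177 0.072 ] yaw 1.1933 j6 0.311 F [-3.2  0.7  2.6] T [-0.014  0.468 -0.013] Tax 0.139
jt6 0.11332387570291758 ff 1.820550779812038
```

The torque is 0.14 N m with a clean force reading, so the nut is still running free. I'll continue the arc.

Call:
move_arm(deltas=[0,0,0.07,-0.012,0.336,0,0.5,0,0,0.14,-0.047,0.67,0,0.5,0,0,0.21,-0.105,1.0,0,0.5,0,0,0.28,-0.187,1.327,0,0.5,0,0,0.35,-0.291,1.646,0,0.5,0,0,0.35,-0.291,1.646,0,0.5])

```text
time: 12.85
tool_pos: [0.5982, 0.0089, 0.0716]
ee_rot: [3.14, -0.0, 0.844]
wrist_force: [-2.3, -0.4, 4.0]
width: 0.0237
finger_force: 1.5
```

```bash
python3 st.py; python3 bar.py
```

```text
t 12.85 pos [0.5982 0.0089 0.0716] yaw 0.8438 j6 0.647 F [-2.3 -0.4  4. ] T [-0.052  0.29   0.001] Tax 0.069
jt6 0.32142598181962967 ff 1.5189615776762366
wrist 1259 [0, 0, 14, 14, 31, 966, 234, 0, 0, 0, 0, 0, 0, 0, 0, 0, 0, 0]
  ang 56.7 z [0.0911 0.0929 0.0946] r [0.024 0.07 ]
top 83 [0, 0, 0, 0, 0, 50, 33, 0, 0, 0, 0, 0, 0, 0, 0, 0, 0, 0]
  ang 57.8 z [0.0898 0.0926 0.0947] r [0.024 0.053]
side 176 [0, 0, 0, 2, 6, 97, 61, 10, 0, 0, 0, 0, 0, 0, 0, 0, 0, 0]
  ang 57.4 z [0.0895 0.0917 0.0934] r [0.025 0.07 ]
finger line 138.3472243971816
```

The bar follows: it is at 57°, with the tool 9° ahead as expected. I'll continue.

Call:
move_arm(deltas=[0,0,0.07,-0.012,0.336,0,0.5,0,0,0.14,-0.047,0.67,0,0.5,0,0,0.21,-0.105,1.0,0,0.5,0,0,0.28,-0.187,1.327,0,0.5,0,0,0.35,-0.291,1.646,0,0.5,0,0,0.35,-0.291,1.646,0,0.5])

```text
time: 13.6
tool_pos: [0.608, -0.0039, 0.071]
ee_rot: [3.141, 0.0, 0.495]
wrist_force: [-2.2, -1.3, 4.1]
width: 0.0237
finger_force: 1.9
```

```bash
python3 st.py
```

```text
t 13.6 pos [ 0.608  -0.0039  0.071 ] yaw 0.4946 j6 0.977 F [-2.2 -1.3  4.1] T [-0.068  0.485  0.004] Tax -0.001
jt6 0.3240915387868881 ff 1.8933906953316182
```

```bash
python3 bar.py
```

```text
wrist 1275 [16, 19, 10, 918, 312, 0, 0, 0, 0, 0, 0, 0, 0, 0, 0, 0, 0, 0]
  ang 37.4 z [0.0905 0.0924 0.0941] r [0.024 0.07 ]
top 149 [0, 1, 0, 79, 69, 0, 0, 0, 0, 0, 0, 0, 0, 0, 0, 0, 0, 0]
  ang 39.0 z [0.0895 0.0925 0.0949] r [0.024 0.068]
side 186 [1, 1, 6, 101, 66, 11, 0, 0, 0, 0, 0, 0, 0, 0, 0, 0, 0, 0]
  ang 36.2 z [0.0886 0.091  0.0934] r [0.024 0.068]
finger line 118.33856888328575
```

Call:
move_arm(deltas=[0,0,0.07,-0.012,0.336,0,0.5,0,0,0.14,-0.047,0.67,0,0.5,0,0,0.21,-0.105,1.0,0,0.5,0,0,0.28,-0.187,1.327,0,0.5,0,0,0.35,-0.291,1.646,0,0.5,0,0,0.35,-0.291,1.646,0,0.5])

```text
time: 14.35
tool_pos: [0.6129, -0.0194, 0.0706]
ee_rot: [-3.141, 0.001, 0.145]
wrist_force: [-2.8, 0.2, 3.8]
width: 0.0232
finger_force: 1.8
```

```bash
python3 st.py
```

```text
t 14.35 pos [ 0.6129 -0.0194  0.0706] yaw 0.1449 j6 1.302 F [-2.8  0.2  3.8] T [0.073 0.669 0.056] Tax 0.085
jt6 0.3293637279421091 ff 1.8317017774097621
```

Call:
move_arm(deltas=[0,0,0.07,-0.012,0.336,0,0.5,0,0,0.14,-0.047,0.67,0,0.5,0,0,0.21,-0.105,1.0,0,0.5,0,0,0.28,-0.187,1.327,0,0.5,0,0,0.28,-0.187,1.327,0,0.5])

```text
time: 14.85
tool_pos: [0.6134, -0.0325, 0.0705]
ee_rot: [-3.141, -0.0, -0.134]
wrist_force: [-2.1, 1.1, 2.7]
width: 0.0237
finger_force: 1.3
```

```bash
python3 st.py
```

```text
t 14.85 pos [ 0.6134 -0.0325  0.0705] yaw 6.1492 j6 1.559 F [-2.1  1.1  2.7] T [0.315 0.389 0.047] Tax 0.087
jt6 0.313746789470315 ff 1.2998012179741636
```

Call:
move_arm(deltas=[0,0,0.07,-0.012,0.336,0,0.5,0,0,0.14,-0.047,0.67,0,0.5,0,0,0.21,-0.105,1.0,0,0.5,0,0,0.28,-0.187,1.327,0,0.5,0,0,0.35,-0.291,1.646,0,0.5,0,0,0.35,-0.291,1.646,0,0.5])

```text
time: 15.45
tool_pos: [0.6086, -0.0492, 0.0701]
ee_rot: [3.141, -0.001, -0.484]
wrist_force: [0.1, -0.1, 0.3]
width: 0.0234
finger_force: 0.0
```

```bash
python3 st.py
```

```text
t 15.45 pos [ 0.6086 -0.0492  0.0701] yaw 5.7994 j6 1.881 F [ 0.1 -0.1  0.3] T [0.065 0.022 0.02 ] Tax 0.016
jt6 0.28724944218993187 ff 5.280259642859164e-05
```

```bash
python3 bar.py
```

```text
wrist 810 [23, 0, 0, 0, 0, 0, 0, 0, 0, 0, 0, 0, 0, 35, 1, 0, 142, 609]
  ang 173.2 z [0.0891 0.0915 0.0935] r [0.024 0.07 ]
top 71 [5, 0, 0, 0, 0, 0, 0, 0, 0, 0, 0, 0, 0, 1, 0, 0, 15, 50]
  ang 174.0 z [0.0899 0.0917 0.0935] r [0.025 0.045]
side 231 [20, 0, 0, 0, 0, 0, 0, 0, 0, 0, 0, 0, 5, 2, 0, 0, 63, 141]
  ang 173.2 z [0.0869 0.0904 0.0927] r [0.025 0.068]
finger line 62.28040129348358
```

View pics/l_side.png

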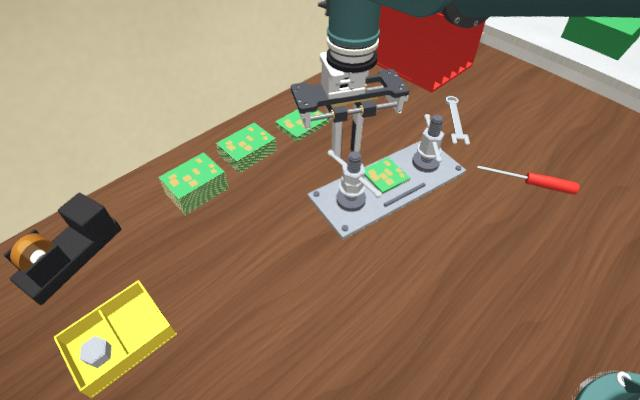

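The side view shows the bar's far end at (330,152) right beside the left fingertip at (337,157). The tips look no lower than the bar, so I'll check the fingertip height in the depth data.

```bash
python3 - <<'E'
from st import *
s=robot.snapshot("side"); P=cloud(s)
R0=R.from_euler('xyz',o["ee_rot"]).as_matrix()
Q=(P-np.array(o["tool_pos"]))@R0   # tool coords
m=(abs(Q[...,0])<.02)&(abs(Q[...,1])<.035)&(Q[...,2]>-.09)&(Q[...,2]<.01)&(np.arange(400)[:,None]<175)
q=Q[m]; im=s["image"][m]
for zz in np.arange(-.09,.01,.005):
    k=(q[:,2]>=zz)&(q[:,2]<zz+.005)
    if k.sum(): print(round(zz*1000),k.sum(),"x",(q[k][:,0].min()*1000).round(),(q[k][:,0].max()*1000).round(),"y",np.round(np.sort(q[k][:,1]*1000)[::max(1,k.sum()//8)]).astype(int).tolist())
E
```

```text
t 15.6 pos [ 0.6084 -0.0488  0.0703] yaw 5.7995 j6 1.882 F [-0.8  0.3  1.2] T [ 0.029 -0.045  0.017] Tax 0.013
jt6 -0.012549278908409178 ff 0.008781694632489234
-90 42 x -12.0 4.0 y [-24, -24, -21, -18, -15, 11, 14, 16, 20]
-85 44 x -12.0 6.0 y [-24, -24, -21, -17, 11, 12, 13, 16, 20]
-80 43 x -12.0 6.0 y [-24, -24, -21, -17, -14, 12, 12, 17, 21]
-75 41 x -12.0 7.0 y [-24, -23, -19, -16, 12, 12, 14, 17, 21]
-70 41 x -12.0 9.0 y [-24, -24, -22, -19, -14, 12, 13, 17, 21]
-65 49 x -12.0 9.0 y [-25, -24, -22, -17, 12, 12, 14, 19, 23]
-60 42 x -12.0 9.0 y [-25, -24, -20, -17, 11, 12, 15, 18, 23]
-55 41 x -12.0 8.0 y [-24, -24, -22, -18, -12, 12, 13, 17, 22]
-50 41 x -11.0 8.0 y [-24, -24, -22, -16, 12, 12, 17, 19, 22]
-45 44 x -12.0 8.0 y [-24, -24, -20, -16, -12, 12, 12, 15, 21]
-40 43 x -11.0 7.0 y [-24, -24, -22, -18, -12, 12, 14, 18, 22]
-35 38 x -12.0 8.0 y [-24, -24, -23, -21, -16, 12, 12, 14, 18, 22]
-30 22 x -12.0 5.0 y [-23, -19, -17, -16, -14, 12, 12, 12, 12, 17, 21]
-25 43 x -20.0 14.0 y [-29, -26, -24, -23, -22, -18, -15, -14, 12]
-20 39 x -19.0 14.0 y [-30, -29, -26, -24, -22, -21, -20, -19, -18, -16]
-15 1 x 6.0 6.0 y [-27]
```

The fingertips really end about 22–25 mm short of the reported TCP, so they were only grazing the top of the bar. I need to go about 20 mm lower. I'll lift, then turn the wrist back so the bar's other arm gives a long clockwise stroke.

Call:
move_arm(deltas=[0,0,0,0,0,-4,0.5,0,0,0,0,0,-8,0.5,0,0,-0.14,0,0,-8,0.5,0,0,-0.28,0,0,-8,0.5,0,0,-0.42,0,0,-8,0.5,0,0,-0.56,0,0,-8,0.5,0,0,-0.7,0,0,-8,0.5,0,0,-0.84,0,0,-8,0.5])

```text
time: 16.45
tool_pos: [0.6084, -0.0488, 0.1505]
ee_rot: [3.141, -0.0, 0.361]
wrist_force: [0.0, 0.1, -0.4]
width: 0.0239
finger_force: 0.0
```

Call:
move_arm(deltas=[0,0,-0.145,0,0,0,0.5,0,0,-0.29,0,0,0,0.5,0,0,-0.435,0,0,0,0.5,0,0,-0.58,0,0,0,0.5,0,0,-0.725,0,0,0,0.5,0,0,-0.87,0,0,0,0.5,0,0,-1.015,0,0,0,0.5,0,0,-1.16,0,0,0,0.5])

```text
time: 17.25
tool_pos: [0.6084, -0.0488, 0.1505]
ee_rot: [3.141, 0.0, 1.521]
wrist_force: [0.4, 1.3, 0.3]
width: 0.0232
finger_force: 0.0
```

Call:
move_arm(deltas=[0,0,-0.145,0,0,0,0.5,0,0,-0.29,0,0,0,0.5,0,0,-0.435,0,0,0,0.5,0,0,-0.58,0,0,0,0.5,0,0,-0.725,0,0,0,0.5,0,0,-0.87,0,0,0,0.5,0,0,-1.015,0,0,0,0.5,0,0,-1.16,0,0,0,0.5])

```text
time: 18.05
tool_pos: [0.6084, -0.0488, 0.1505]
ee_rot: [3.142, 0.0, 2.681]
wrist_force: [0.2, 0.1, -0.2]
width: 0.0237
finger_force: 0.0
```

```bash
python3 - <<'E'
from st import *
R0=R.from_euler('xyz',o["ee_rot"]).as_matrix(); a=np.radians(173.3)
p=np.array([.566+.05*np.cos(a),-.0262+.05*np.sin(a),.052]); print("shift cm",(R0.T@(p-o["tool_pos"])*100).round(2),"rz",-(3.025-o["ee_rot"][2]%(2*np.pi)))
E
```

```text
t 18.05 pos [ 0.6084 -0.0488  0.1505] yaw 2.6815 j6 -1.284 F [ 0.2  0.1 -0.2] T [ 0.026 -0.113  0.034] Tax 0.045
jt6 1.1937696486711502 ff 0.0
shift cm [ 9.51 -1.54  9.84] rz -0.34351538248016844
```

Call:
move_arm(deltas=[0,0,-0.115,3.2,-0.5,0,0.5,0,0,-0.23,6.4,-1,0,0.5,0,0,-0.345,9.5,-1.54,0,0.5,0,0,-0.345,9.5,-1.54,0,0.5,0,0,-0.345,9.5,-1.54,1.5,0.5,0,0,-0.345,9.5,-1.54,3,0.5,0,0,-0.345,9.5,-1.54,4.5,0.5,0,0,-0.345,9.5,-1.54,6,0.5])

```text
time: 18.85
tool_pos: [0.5164, -0.02, 0.088]
ee_rot: [-3.141, -0.002, 3.018]
wrist_force: [0.9, 0.2, -0.5]
width: 0.0234
finger_force: 0.0
```

```bash
python3 st.py; python3 - <<'E'
from h import *
o=robot.get_obs(); s=robot.snapshot("top"); P=cloud(s); save("t9",cv2.resize(s["image"][160:280,290:450],(800,600)))
s=robot.snapshot("side"); P=cloud(s)
Q=(P-np.array(o["tool_pos"]))@R.from_euler('xyz',o["ee_rot"]).as_matrix()
m=(abs(Q[...,0])<.011)&(abs(abs(Q[...,1])-.018)<.008)&(Q[...,2]>-.06)&(Q[...,2]<.01)
print(np.histogram(Q[m][:,2]*1000,bins=np.arange(-60,11,5)))
E
```

```text
t 18.85 pos [ 0.5164 -0.02    0.088 ] yaw 3.0183 j6 -1.596 F [ 0.9  0.2 -0.5] T [-0.001 -0.112 -0.027] Tax -0.044
jt6 0.0004427037765708519 ff 0.0
(array([44, 37, 34, 41, 38, 37, 33, 15,  8,  0,  0,  0,  0,  0]), array([-60, -55, -50, -45, -40, -35, -30, -25, -20, -15, -10,  -5,   0,
         5,  10]))
```

This confirms it: the physical tips are about 20 mm above the reported TCP. I'll finish the descent.

Call:
move_arm(deltas=[0,0,0,0,0,1,0.5,0,0,0,0,0,2,0.5,0,0,0,0,0,3,0.5,0,0,0,0,0,3.8,0.5,0,0,0,0,0,3.8,0.5,0,0,0,0,0,3.8,0.5])

```text
time: 19.55
tool_pos: [0.5165, -0.0198, 0.0526]
ee_rot: [-3.141, -0.0, 3.019]
wrist_force: [0.7, -0.3, 0.0]
width: 0.0236
finger_force: 0.0
```

```bash
python3 st.py
```

```text
t 19.55 pos [ 0.5165 -0.0198  0.0526] yaw 3.0188 j6 -1.596 F [ 0.7 -0.3  0. ] T [ 0.071 -0.149 -0.022] Tax -0.011
jt6 0.00015458056168426992 ff 0.0
```

Call:
move_arm(deltas=[0,0,0.08,-0.016,0.4,0,0.5,0,0,0.16,-0.064,0.796,0,0.5,0,0,0.2,-0.1,0.993,0,0.5,0,0,0.24,-0.143,1.188,0,0.5,0,0,0.28,-0.195,1.382,0,0.5,0,0,0.32,-0.254,1.573,0,0.5,0,0,0.32,-0.254,1.573,0,0.5])

```text
time: 20.25
tool_pos: [0.5213, -0.0051, 0.0533]
ee_rot: [-3.141, 0.001, 2.699]
wrist_force: [-0.6, -1.4, -1.1]
width: 0.0232
finger_force: 0.7
```

```bash
python3 st.py
```

```text
t 20.25 pos [ 0.5213 -0.0051  0.0533] yaw 2.699 j6 -1.246 F [-0.6 -1.4 -1.1] T [-0.268 -0.067  0.02 ] Tax 0.093
jt6 0.21484941244125366 ff 0.7443190366029739
```

Call:
move_arm(deltas=[0,0,0.08,-0.016,0.4,0,0.5,0,0,0.16,-0.064,0.796,0,0.5,0,0,0.24,-0.143,1.188,0,0.5,0,0,0.32,-0.254,1.573,0,0.5,0,0,0.32,-0.254,1.573,0,0.5])

```text
time: 20.75
tool_pos: [0.5302, 0.0086, 0.0529]
ee_rot: [-3.142, 0.0, 2.38]
wrist_force: [-1.0, -1.0, -1.0]
width: 0.0239
finger_force: 0.4
```

```bash
python3 st.py
```

```text
t 20.75 pos [0.5302 0.0086 0.0529] yaw 2.38 j6 -0.9 F [-1. -1. -1.] T [-0.121 -0.119 -0.014] Tax 0.054
jt6 0.3980627004057169 ff 0.39789827540516853
```

Call:
move_arm(deltas=[0,0,0.08,-0.016,0.4,0,0.5,0,0,0.16,-0.064,0.796,0,0.5,0,0,0.24,-0.143,1.188,0,0.5,0,0,0.32,-0.254,1.573,0,0.5,0,0,0.32,-0.254,1.573,0,0.5])

```text
time: 21.25
tool_pos: [0.5426, 0.0182, 0.0526]
ee_rot: [-3.141, -0.0, 2.061]
wrist_force: [-0.7, -1.4, -0.0]
width: 0.0236
finger_force: 0.4
```

```bash
python3 st.py; python3 bar.py
```

```text
t 21.25 pos [0.5426 0.0182 0.0526] yaw 2.0611 j6 -0.561 F [-0.7 -1.4 -0. ] T [-0.14  -0.001 -0.01 ] Tax 0.052
jt6 0.38541488349437714 ff 0.44426330365240574
wrist 2017 [0, 0, 0, 0, 0, 0, 0, 0, 0, 174, 173, 134, 1207, 329, 0, 0, 0, 0]
  ang 124.7 z [0.0882 0.0904 0.0924] r [0.026 0.068]
top 0 [0, 0, 0, 0, 0, 0, 0, 0, 0, 0, 0, 0, 0, 0, 0, 0, 0, 0]
side 246 [0, 0, 0, 0, 0, 0, 0, 0, 0, 23, 42, 3, 97, 67, 14, 0, 0, 0]
  ang 126.6 z [0.085  0.0895 0.0918] r [0.025 0.071]
finger line 28.09448437471807
```

The bar is following (at 126°). I'll continue.

Call:
move_arm(deltas=[0,0,0.08,-0.016,0.4,0,0.5,0,0,0.16,-0.064,0.796,0,0.5,0,0,0.24,-0.143,1.188,0,0.5,0,0,0.32,-0.254,1.573,0,0.5,0,0,0.32,-0.254,1.573,0,0.5])

```text
time: 21.9
tool_pos: [0.5576, 0.0234, 0.0525]
ee_rot: [-3.141, -0.0, 1.74]
wrist_force: [-0.6, -0.4, -0.3]
width: 0.0236
finger_force: 0.5
```

```bash
python3 st.py
```

```text
t 21.9 pos [0.5576 0.0234 0.0525] yaw 1.7404 j6 -0.229 F [-0.6 -0.4 -0.3] T [-0.123  0.078  0.011] Tax 0.043
jt6 0.3769317548722029 ff 0.47636162023991346
```

Call:
move_arm(deltas=[0,0,0.08,-0.016,0.4,0,0.5,0,0,0.16,-0.064,0.796,0,0.5,0,0,0.24,-0.143,1.188,0,0.5,0,0,0.32,-0.254,1.573,0,0.5,0,0,0.32,-0.254,1.573,0,0.5])

```text
time: 22.4
tool_pos: [0.5731, 0.0237, 0.0522]
ee_rot: [-3.14, -0.0, 1.421]
wrist_force: [-1.8, 0.4, -1.8]
width: 0.0232
finger_force: 0.8
```

```bash
python3 st.py
```

```text
t 22.4 pos [0.5731 0.0237 0.0522] yaw 1.4214 j6 0.091 F [-1.8  0.4 -1.8] T [-0.05   0.245  0.005] Tax 0.096
jt6 0.368689214810729 ff 0.8470444008708
```

Call:
move_arm(deltas=[0,0,0.08,-0.016,0.4,0,0.5,0,0,0.16,-0.064,0.796,0,0.5,0,0,0.24,-0.143,1.188,0,0.5,0,0,0.32,-0.254,1.573,0,0.5,0,0,0.32,-0.254,1.573,0,0.5])

```text
time: 22.9
tool_pos: [0.5866, 0.0194, 0.0519]
ee_rot: [-3.136, 0.001, 1.102]
wrist_force: [-5.2, 1.2, 0.0]
width: 0.0235
finger_force: 2.5
```

```bash
python3 st.py
```

```text
t 22.9 pos [0.5866 0.0194 0.0519] yaw 1.1018 j6 0.404 F [-5.2  1.2  0. ] T [ 0.199  0.868 -0.017] Tax 0.247
jt6 0.3394712973386049 ff 2.4933959171175957
```

The torque is climbing (0.25 N m), so the nuts have met. I'll take small steps now.

Call:
move_arm(deltas=[0,0,0.03,-0.002,0.15,0,0.5,0,0,0.06,-0.009,0.3,0,0.5,0,0,0.09,-0.02,0.45,0,0.5,0,0,0.09,-0.02,0.45,0,0.5,0,0,0.09,-0.02,0.45,0,0.5])

```text
time: 23.4
tool_pos: [0.5897, 0.0177, 0.0518]
ee_rot: [-3.135, 0.001, 1.013]
wrist_force: [-6.7, 1.3, -0.3]
width: 0.024
finger_force: 3.2
```

```bash
python3 st.py
```

```text
t 23.4 pos [0.5897 0.0177 0.0518] yaw 1.0135 j6 0.49 F [-6.7  1.3 -0.3] T [0.262 1.15  0.056] Tax 0.38
jt6 0.07234204793348908 ff 3.193835411220789
```

Call:
move_arm(deltas=[0,0,0.03,-0.002,0.15,0,0.5,0,0,0.06,-0.009,0.3,0,0.5,0,0,0.09,-0.02,0.45,0,0.5,0,0,0.09,-0.02,0.45,0,0.5,0,0,0.09,-0.02,0.45,0,0.5])

```text
time: 23.9
tool_pos: [0.593, 0.0156, 0.0517]
ee_rot: [-3.134, 0.002, 0.924]
wrist_force: [-7.3, 3.4, 0.8]
width: 0.0235
finger_force: 3.7
```

```bash
python3 st.py
```

```text
t 23.9 pos [0.593  0.0156 0.0517] yaw 0.9237 j6 0.576 F [-7.3  3.4  0.8] T [0.478 1.299 0.057] Tax 0.454
jt6 0.08235993096604943 ff 3.668396472930908
```

Call:
move_arm(deltas=[0,0,0.03,-0.002,0.15,0,0.5,0,0,0.06,-0.009,0.3,0,0.5,0,0,0.09,-0.02,0.45,0,0.5,0,0,0.09,-0.02,0.45,0,0.5,0,0,0.09,-0.02,0.45,0,0.5])

```text
time: 24.4
tool_pos: [0.5962, 0.0133, 0.0516]
ee_rot: [-3.133, 0.002, 0.834]
wrist_force: [-7.5, 2.8, 0.6]
width: 0.0236
finger_force: 4.0
```

```bash
python3 st.py
```

```text
t 24.4 pos [0.5962 0.0133 0.0516] yaw 0.8339 j6 0.662 F [-7.5  2.8  0.6] T [0.711 1.444 0.07 ] Tax 0.451
jt6 0.09176015155389905 ff 4.04496381059289
```

Call:
move_arm(deltas=[0,0,0.03,-0.002,0.15,0,0.5,0,0,0.06,-0.009,0.3,0,0.5,0,0,0.09,-0.02,0.45,0,0.5,0,0,0.12,-0.036,0.6,0,0.5,0,0,0.12,-0.036,0.6,0,0.5])

```text
time: 24.9
tool_pos: [0.5998, 0.0099, 0.0515]
ee_rot: [-3.131, 0.003, 0.714]
wrist_force: [-8.3, 5.9, 1.6]
width: 0.0237
finger_force: 4.9
```

```bash
python3 st.py
```

```text
t 24.9 pos [0.5998 0.0099 0.0515] yaw 0.7139 j6 0.775 F [-8.3  5.9  1.6] T [1.032 1.605 0.099] Tax 0.597
jt6 0.2113534463569522 ff 4.87715357914567
```

Call:
move_arm(deltas=[0,0,0.03,-0.002,0.15,0,0.5,0,0,0.06,-0.009,0.3,0,0.5,0,0,0.08,-0.016,0.4,0,0.5,0,0,0.08,-0.016,0.4,0,0.5,0,0,0.08,-0.016,0.4,0,0.5])

```text
time: 25.4
tool_pos: [0.6015, 0.0078, 0.0514]
ee_rot: [-3.129, 0.005, 0.635]
wrist_force: [-9.9, 7.5, 2.4]
width: 0.0238
finger_force: 6.3
```

```bash
python3 st.py
```

```text
t 25.4 pos [0.6015 0.0078 0.0514] yaw 0.6349 j6 0.85 F [-9.9  7.5  2.4] T [1.346 1.842 0.142] Tax 0.743
jt6 0.1398844225332141 ff 6.259452681988478
```

Call:
move_arm(deltas=[0,0,0,0,0,0,0.5,0,0,0,0,0,0,0.5])

```text
time: 25.6
tool_pos: [0.6015, 0.0078, 0.0513]
ee_rot: [-3.129, 0.005, 0.635]
wrist_force: [-9.3, 6.9, 1.3]
width: 0.0239
finger_force: 6.2
```

```bash
python3 st.py; python3 bar.py
```

```text
t 25.6 pos [0.6015 0.0078 0.0513] yaw 0.6349 j6 0.85 F [-9.3  6.9  1.3] T [1.388 1.883 0.154] Tax 0.715
jt6 0.1373975956812501 ff 6.244354359805584
wrist 2071 [0, 47, 324, 2, 841, 774, 83, 0, 0, 0, 0, 0, 0, 0, 0, 0, 0, 0]
  ang 48.8 z [0.0869 0.0887 0.0904] r [0.025 0.07 ]
top 113 [0, 0, 0, 0, 50, 62, 1, 0, 0, 0, 0, 0, 0, 0, 0, 0, 0, 0]
  ang 50.9 z [0.086  0.0882 0.0906] r [0.024 0.06 ]
side 249 [0, 0, 2, 1, 88, 61, 65, 32, 0, 0, 0, 0, 0, 0, 0, 0, 0, 0]
  ang 47.3 z [0.0849 0.0874 0.0894] r [0.024 0.068]
finger line 126.37970036535825
```

The torque is about 0.65–0.7 N m, which is firmly tight. I'll back the pad off and lift away.

Call:
move_arm(deltas=[0,0,-0.08,-0.016,-0.4,0,0.5,0,0,-0.18,-0.08,-0.9,0,0.5,0,0,-0.18,-0.08,-0.9,0,0.5,0,0,-0.18,-0.08,-0.9,-2,0.5,0,0,-0.18,-0.08,-0.9,-5,0.5,0,0,-0.18,-0.08,-0.9,-9,0.5,0,0,-0.18,-0.08,-0.9,-12,0.5,0,0,-0.18,-0.08,-0.9,-12,0.5])

```text
time: 26.55
tool_pos: [0.6043, 0.0098, 0.1799]
ee_rot: [3.131, -0.009, 0.809]
wrist_force: [0.9, 0.1, 0.6]
width: 0.0234
finger_force: 0.0
```

```bash
python3 st.py; python3 bar.py; python3 - <<'E'
import cv2
a=cv2.imread("pics/l_side.png")[125:225,305:475]; cv2.imwrite("pics/fin.png",cv2.resize(a,None,fx=4.5,fy=4.5,interpolation=cv2.INTER_CUBIC))
E
```

```text
t 26.55 pos [0.6043 0.0098 0.1799] yaw 0.8087 j6 0.685 F [0.9 0.1 0.6] T [-0.009 -0.06  -0.004] Tax -0.033
jt6 -0.0014503966667689383 ff 0.0
wrist 603 [0, 0, 0, 0, 231, 367, 5, 0, 0, 0, 0, 0, 0, 0, 0, 0, 0, 0]
  ang 51.5 z [0.087  0.0887 0.0903] r [0.024 0.07 ]
top 216 [0, 0, 0, 0, 62, 151, 3, 0, 0, 0, 0, 0, 0, 0, 0, 0, 0, 0]
  ang 52.4 z [0.0865 0.0887 0.0908] r [0.024 0.069]
side 204 [0, 0, 0, 2, 70, 126, 6, 0, 0, 0, 0, 0, 0, 0, 0, 0, 0, 0]
  ang 53.0 z [0.0851 0.0874 0.0893] r [0.024 0.069]
finger line 136.3340684294277
```

View pics/fin.png

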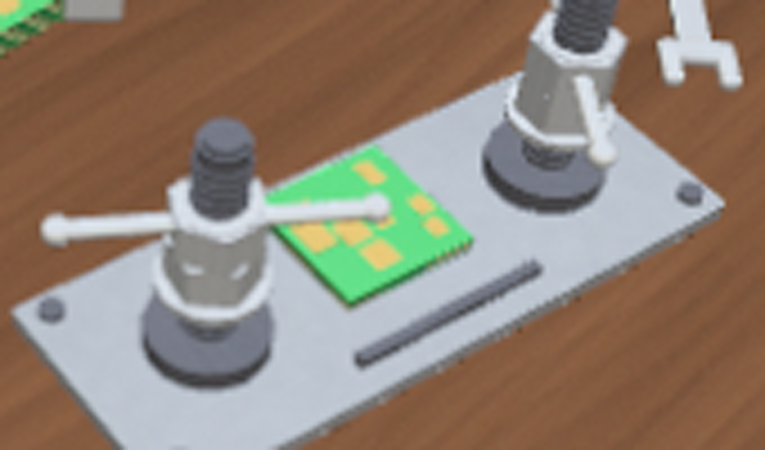

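The gap is closed (the nuts meet at about (215,265)). The boards and the other post are untouched, and the gripper is clear.

```bash
python3 -c "
from bench import robot; print(robot.close_job())"
```

```text
the job is handed in; nothing more can be done
None
```

I ran the open post's upper nut down onto the lower nut and tightened it to about 0.65–0.7 N m, then lifted the gripper clear and handed the job in at about 27 s; the boards and the finished post look untouched in the last picture, but I did not measure the lower nut's angle, and handing in gave no verdict.

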